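# Purge the titrator's dosing valve and hold its spring arm at the stop

## Robot

A 7-joint arm with a two-finger parallel gripper is mounted at the origin on the work surface. World frame = base frame: x ahead of the robot, y to its left, z up, the work surface at z = 0. Lengths are in m, angles in rad, forces in N, time in s.
With the tool pointing down it reaches from about 0.425 to 0.925 m from the base axis. Payload 6.8 kg.
Tool frame: the origin (TCP) lies at the very end of the fingers, on their centre line; the grasp point (between the pads) lies 19 mm behind it; z points along the fingers, x is the direction in which the jaws open and shut, and the axes are right-handed (so a half turn about z gives the same grasp; the last joint's range is limited). The gripper opens to 85 mm and grips with 20 to 120 N. Pads are 22 mm wide; open, the fingers measure 114 mm over their backs; the gripper's body (76 mm by 85 mm) begins 54 mm behind the grasp point. The pads swing forward as they close: fully open they stand 13 mm farther back than shut.
Start: joints at [-1.359, 0.477, 0.022, 1.555, -0.011, 1.109, -0.083], TCP at [0.212, 0.641, 0.231] pointing down, gripper open.
Joint ranges: [-2.96, 2.96], [-0.34, 2.1], [-1.41, 1.46], [0.24, 2.44], [-1.37, 4.51], [0.17, 1.92], [-2.96, 2.96]. Speed limits (rad/s): [2.39, 2.39, 3.14, 3.14, 3.14, 3.14, 3.14].

## Interface

Orientations are given as a unit quaternion [w, x, y, z].
In Python, from station import bot gives the robot as it stands.
- The arm moves only by the shell command python3 -m creep 'ROWS' [FORCE]. ROWS is JSON, a list that holds one entry, the list of rows, each a list of 7 numbers: the shift along the tool's x, y, z in cm, then the turn, a rotation vector about the tool's x, y, z in rad, then the opening, from 0 (shut) to 1 (fully open). In form: [[[dx, dy, dz, wx, wy, wz, claw], ...]]. A call has 1 to 10 rows; each row is the pose to reach, as a shift and turn from the pose commanded when the call began, along the tool's axes at that moment; what a row does not reach only later rows make up. A row lasts 1/8 s, in which the tool goes at most 62.5 mm and 10.7 degrees, less where a joint would pass 70% of its speed; a pose out of reach is approached as far as the arm can. A call with a gripper value outside its range is refused whole. The fingers move at their own pace and stop on an object; FORCE is the grip in N (left out, the last holds). Time passes only in rows, so rows that repeat a pose let the fingers close. It gives the time, the measured TCP pose, the force and the opening at its end, in the units of the state.
- bot.get_obs(): the state, without advancing time (a new reading comes with each control period).
- bot.read_camera(name): name is "scene" or "top"; returns (picture, depth): 384x512x3 uint8, blue, green, red; 384x512 float32, m along the optical axis (not along the pixel's ray), 0 where there is no reading.
- bot.calibration(name): a dict with "mtx" (3x3 intrinsics, pixels), "rvec" (rotation vector, rad) and "tvec" (3), from world to camera coordinates, as OpenCV has them. Camera axes: x right, y down, z forward; pixel columns grow to the right and rows downward; lengths in m; the calibration is good to about 2 mm. A picture is of the moment at which its call begins. calibration takes no time and is no camera call.
- bot.hand_in(): hands the job in, once; it reports no verdict.
Trained networks look in the newest picture that a camera, given by its name, has taken for a name from the list of things; names that differ only in an ending like _2 or _b are one class to them, and where a whole thing is asked for, a point or a joint stands for the part that bears it (a point fixed in the world has none). Each returns a list of dicts, best first, with "p" (0 to 1); they miss things now and then, are a little off and sometimes report something else, mostly with a low value. They report only what shows in the picture. A call takes as long as a camera call. They do not tell look-alikes from the thing itself.
- bot.find_in(camera, label): "xy" ([column, row] in pixels, amid what is visible of it).
- bot.silhouettes(camera, label): "mask" (384x512 bool, what is visible of it) and "xy" ([column, row] in pixels, amid what is visible of it).
The state is a dict: "t": time; "q": joint angles; "joint_vel": joint speeds; "joint_torque": joint torques, N m; "eef_pos": TCP position; "tool_rot": TCP orientation; "contact_force": force on the tool from outside, world axes, zero at the start; "torque": the same for the moment, N m; "gripper_width": opening from 0.0 (shut) to 1.0 (fully open).
Only numpy, scipy, OpenCV 4.12 (cv2) and the standard library are available. Lean on these libraries where they do the work, as an engineer would, in place of code of your own. Each camera call takes 0.05 s, during which the arm holds its last target.

## Task

Purge the dosing valve by hand: on the titrator's keypad press the round key fully down and let it spring back, then do the same with the long bar key, leaving the square key alone and never pressing two keys at once. Then take the spring-loaded purge arm of the dosing valve with the fingers, swing it counter-clockwise (seen from above) against its spring all the way to its stop, and finish while holding it there: do not let go. Leave the bottles and the beaker standing where they are.

Things in the scene. Friction and masses are not known exactly. Their poses are not given: they have to be found in the camera images.
- titrator: White bench titrator, fixed, 280 x 280 mm. Its keypad deck (front half, local x -140 to +25 mm) is 73 mm high; its rear deck (local x +25 to +140 mm) is 115 mm high and carries the reagent bottle and beaker. Origin: centre of the underside; local -x is the front (towards the robot), +z up. It stands left or right of the dosing valve, turned a little. The three keys sit in one row across its front, 85 mm in front of its centre, 80 mm apart (local y +80, 0, -80), in any order.
- key_round_top (a point): Spring key, plain white plastic, travels 6 mm straight down (about 2 N to start it, 5 N fully down, springs up by itself). Round cap, 28 mm diameter; point at the centre of its top face, 18 mm above the keypad deck, so 91 mm above the table. It rides with the key.
- key_bar_top (a point): Spring key, plain white plastic, travels 6 mm straight down (about 2 N to start it, 5 N fully down, springs up by itself). Long bar cap, 44 mm along the titrator's x by 15 mm along its y; point at the centre of its top face, 91 mm above the table.
- key_square_top (a point): Spring key, plain white plastic, travels 6 mm straight down (about 2 N to start it, 5 N fully down, springs up by itself). Square cap, 26 x 26 mm, not to be pressed; point at the centre of its top face, 91 mm above the table.
- key_round (a joint): Travel of the round key in m: 0 up, 0.006 fully down.
- key_bar (a joint): Travel of the bar key in m: 0 up, 0.006 fully down.
- key_square (a joint): Travel of the square key in m: 0 up, 0.006 fully down.
- dosing_stand: Dosing valve stand, fixed: dark steel base plate 130 x 110 x 12 mm, aluminium column and bracket (the hanger) that carry a steel pivot body; top of the bracket 93 mm above the table. Origin: on the table under the pivot axis; the column stands on the local +x side, the arm on the -x (robot's) side. A fixed steel stop pin, 10 mm thick, top at 108 mm, stands 63 mm from the axis just past the arm's end position.
- grip_post (a point): Centre of the top face of the grip post, 159 mm above the table: the upright black round post, 14 mm diameter, from 107 to 159 mm above the table, at the outer end of the purge arm, 100 mm from the pivot axis. Moves with the arm.
- purge_axis (a point): Centre of the top of the pivot hub (40 mm diameter, vertical axis), 125 mm above the table.
- purge_arm (a joint): The purge arm: flat aluminium bar, 16 mm wide and 10 mm thick (97 to 107 mm above the table), from the pivot hub out to 110 mm from the axis; at rest it points at 150 degrees in the stand's frame (from its +x, counter-clockwise). Value: angle in rad about the vertical pivot axis: 0 at rest, growing counter-clockwise seen from above, 1.2 at the stop. The spring pulls it back to 0: about 2.3 N at the post to start, 7 N at the stop.
- reagent_bottle: Closed amber glass bottle, 50 mm diameter, 85 mm tall, loose on the titrator's rear deck (119 mm above the table). Origin: centre of the underside. To be left alone.
- beaker: Open glass beaker, 52 mm rim, 65 mm tall, loose on the titrator's rear deck. Origin: centre of the underside. To be left alone.
- dropper_bottle: White dropper bottle, 32 mm diameter, 75 mm tall, loose on the table behind the dosing valve. Origin: centre of the underside. To be left alone.
There are look-alikes about, which are no part of the job. Several things look just like the dosing_stand: the one meant starts farthest to the robot's left.

How it is judged:
By the outcome, as a careful person would: the job done as asked, in the order asked, and still so for the second after the job is handed in, while the arm keeps its last pose, push and grip.
It also fails if it takes over 51 s, if anything falls off the work surface, if the arm or the gripper's body presses on something with over 40 N, if the wrist force passes 120 N, or if a joint passes its speed limit or range.

## Working session

There is one attempt and no reset: what is moved stays moved. The work goes in short steps, Python scripts to look and compute and a shell command to move; the robot and the scene stay as the last step left them, time stands still between calls to the robot, and variables do not carry over. Pictures are saved under pics/ and viewed, and the job is handed in when it is done.

```bash
ls; mkdir -p pics; python3 - <<'E'
from station import bot
import cv2
print(bot.get_obs())
for n in ("scene","top"):
    p,d=bot.read_camera(n); cv2.imwrite(f"pics/{n}0.png",p)
    c=bot.calibration(n); print(n,c)
E
```

```text
pics
{'t': 0.0, 'q': array([-1.3591065 ,  0.47780739,  0.02233561,  1.55648225, -0.01150026,
        1.10931259, -0.08310921]), 'joint_vel': array([ 0.00047746,  0.00038641, -0.00098215,  0.00084699,  0.00095648,
       -0.00089273,  0.00110958]), 'joint_torque': array([-9.52637470e-05, -5.96454012e+01,  1.60786539e+00, -2.81203902e+01,
        1.24496993e-02,  9.12494317e-03,  1.94716358e-05]), 'eef_pos': array([0.21201834, 0.64019105, 0.23030776]), 'tool_rot': array([ 6.05517010e-04,  8.10663636e-01,  5.85511387e-01, -7.19941006e-04]), 'contact_force': array([-0.01092341, -0.1272539 ,  0.46225011]), 'torque': array([-0.00772643,  0.0556371 ,  0.00311064]), 'gripper_width': 1.0017767326673035}
scene {'mtx': array([[395.91635649,   0.        , 261.49074534],
       [  0.        , 395.91635649, 186.45581358],
       [  0.        ,   0.        ,   1.        ]]), 'rvec': array([ 1.0926925 ,  2.2245127 , -1.16774364]), 'tvec': array([ 0.29856795, -0.10721108,  1.37128906])}
top {'mtx': array([[382.89962683,   0.        , 252.41897548],
       [  0.        , 382.89962683, 189.77641539],
       [  0.        ,   0.        ,   1.        ]]), 'rvec': array([ 2.2076714, -2.1524054,  0.1005769]), 'tvec': array([-0.05377137,  0.46406918,  1.22294785])}
```

View pics/scene0.png

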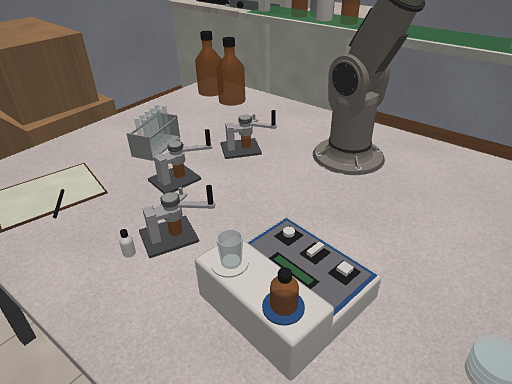

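View pics/top0.png

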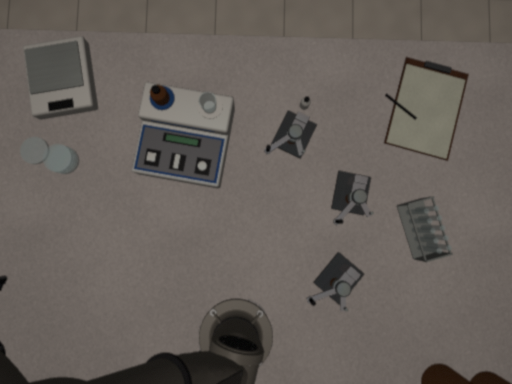

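```bash
cat > h.py <<'E'
from station import bot
import cv2, numpy as np
def cam(n):
    c=bot.calibration(n); R,_=cv2.Rodrigues(c["rvec"]); return c["mtx"],R,c["tvec"].reshape(3)
def at_depth(n,uv,z):
    K,R,t=cam(n); r=np.linalg.inv(K)@np.array([uv[0],uv[1],1.]); return R.T@(r*z-t)
def at_height(n,uv,h):
    K,R,t=cam(n); r=R.T@np.linalg.inv(K)@np.array([uv[0],uv[1],1.]); o=-R.T@t
    return o+r*(h-o[2])/r[2]
def proj(n,P):
    K,R,t=cam(n); p=K@(R@np.asarray(P,float)+t); return p[:2]/p[2]
def zoom(p,u,v,w,h,s,f):
    c=p[v:v+h,u:u+w]; cv2.imwrite(f,cv2.resize(c,None,fx=s,fy=s,interpolation=cv2.INTER_CUBIC))
E
python3 - <<'E'
from h import *
H={"key_round_top":.091,"key_bar_top":.091,"key_square_top":.091,"grip_post":.159,"purge_axis":.125}
for n in ("top","scene"):
    p,d=bot.read_camera(n)
    for l,h in H.items():
        for r in bot.find_in(n,l)[:5]:
            u,v=r["xy"]; z=d[int(round(v)),int(round(u))]
            print(n,l,round(r["p"],2),np.round(r["xy"],1),"h",np.round(at_height(n,(u,v),h),3),"d",np.round(at_depth(n,(u,v),z),3))
    if n=="top":
        zoom(p,120,70,210,130,3.6,"pics/topz.png")
    else: zoom(p,120,150,270,200,2.9,"pics/scz.png")
E
```

```text
top key_round_top 0.66 [289.8 138.8] h [ 0.621 -0.153  0.091] d [ 0.62  -0.153  0.093]
top key_bar_top 0.63 [176.6 160.5] h [0.544 0.194 0.091] d [0.544 0.194 0.09 ]
top grip_post 0.82 [337.6 291.8] h [ 0.171 -0.289  0.159] d [ 0.164 -0.297  0.123]
top grip_post 0.76 [348.  201.1] h [ 0.428 -0.317  0.159] d [ 0.436 -0.35   0.033]
top grip_post 0.62 [283.5 138.4] h [ 0.606 -0.128  0.159] d [ 0.617 -0.132  0.108]
top purge_axis 0.83 [291.8 139. ] h [ 0.613 -0.156  0.125] d [ 0.62  -0.16   0.093]
top purge_axis 0.66 [334.2 292. ] h [ 0.164 -0.287  0.125] d [ 0.161 -0.291  0.108]
top purge_axis 0.6 [353.7 198. ] h [ 0.439 -0.343  0.125] d [ 0.44  -0.344  0.122]
scene key_round_top 0.65 [290.2 233.8] h [0.541 0.127 0.091] d [0.541 0.127 0.091]
scene key_square_top 0.45 [343.  268.6] h [0.563 0.275 0.091] d [0.564 0.275 0.092]
scene grip_post 0.77 [181.  203.7] h [ 0.671 -0.083  0.159] d [ 0.629 -0.138  0.108]
scene grip_post 0.63 [252.2 124.3] h [ 0.261 -0.21   0.159] d [ 0.175 -0.281  0.105]
scene purge_axis 0.91 [175.7 204.3] h [ 0.652 -0.128  0.125] d [ 0.641 -0.143  0.112]
scene purge_axis 0.74 [185.3 146.6] h [ 0.443 -0.319  0.125] d [ 0.421 -0.346  0.106]
scene purge_axis 0.51 [251.2 123.3] h [ 0.203 -0.262  0.125] d [ 0.174 -0.286  0.106]
```

```bash
sleep 1
```

```text
(no output)
```

View pics/topz.png

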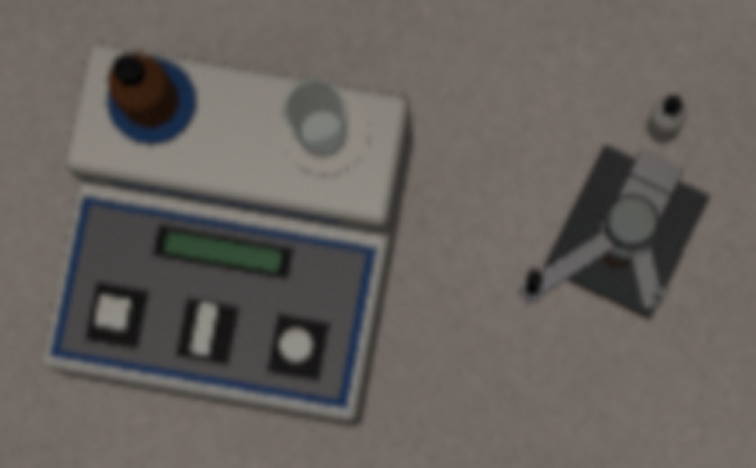

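View pics/scz.png

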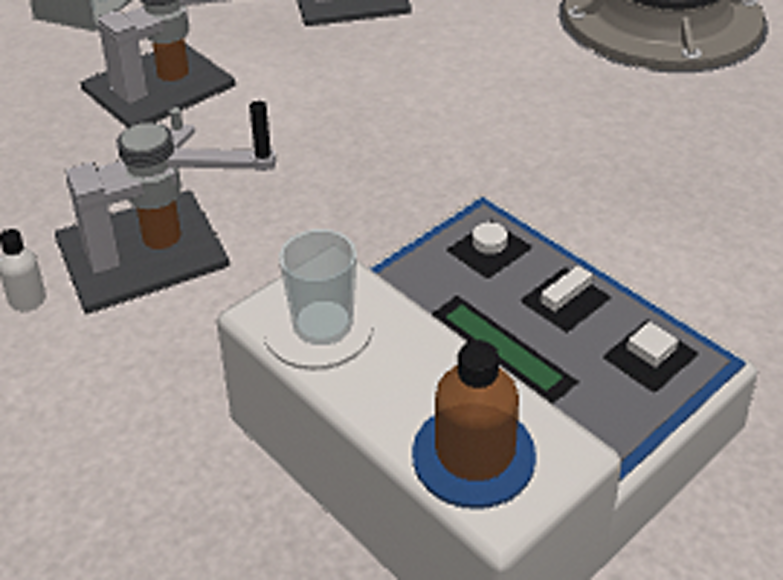

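```bash
python3 - <<'E'
from h import *
for n in ("top","scene"):
    p,d=bot.read_camera(n)
    K,R,t=cam(n); v,u=np.mgrid[:384,:512]
    X=np.stack([(u-K[0,2])/K[0,0]*d,(v-K[1,2])/K[1,1]*d,d],-1)
    W=(X-t)@R; W[d==0]=9
    def seg(lo,hi,x0,x1,y0,y1,nm,mx=1):
        m=((W[...,2]>lo)&(W[...,2]<hi)&(W[...,0]>x0)&(W[...,0]<x1)&(W[...,1]>y0)&(W[...,1]<y1)).astype(np.uint8)
        k,L,st,c=cv2.connectedComponentsWithStats(m)
        for i in range(1,k):
            if st[i,4]<4: continue
            q=W[L==i]
            print(n,nm,st[i,4],"px",np.round(c[i],1),"mean",np.round(q.mean(0),3),"mid",np.round((q.min(0)+q.max(0))/2,3),"ext",np.round(np.ptp(q,0),3))
    seg(.084,.098,.48,.60,.08,.33,"key")
    seg(.117,.135,.56,.72,-.24,-.08,"hub")
    seg(.140,.175,.50,.72,-.24,0,"post")
    seg(.094,.111,.50,.72,-.24,0,"arm")
E
```

```text
top key 73 px [150.9 156.1] mean [0.555 0.274 0.09 ] mid [0.556 0.275 0.09 ] ext [0.026 0.028 0.01 ]
top key 73 px [176.4 160.5] mean [0.544 0.195 0.09 ] mid [0.544 0.195 0.09 ] ext [0.041 0.019 0.012]
top key 66 px [201.9 165.2] mean [0.531 0.116 0.09 ] mid [0.532 0.116 0.09 ] ext [0.026 0.025 0.011]
top hub 179 px [295.1 130.8] mean [ 0.638 -0.166  0.124] mid [ 0.638 -0.166  0.124] ext [0.044 0.043 0.013]
top hub 5 px [267.8 150.4] mean [ 0.576 -0.085  0.125] mid [ 0.576 -0.085  0.125] ext [0.002 0.006 0.015]
top post 23 px [268.1 146.8] mean [ 0.581 -0.084  0.157] mid [ 0.582 -0.084  0.153] ext [0.014 0.012 0.019]
top arm 107 px [301.6 117.3] mean [ 0.687 -0.188  0.099] mid [ 0.687 -0.188  0.1  ] ext [0.039 0.047 0.011]
top arm 138 px [278.6 142.8] mean [ 0.604 -0.118  0.106] mid [ 0.601 -0.12   0.102] ext [0.06  0.093 0.016]
top arm 11 px [303.1 150.6] mean [ 0.582 -0.193  0.105] mid [ 0.583 -0.193  0.104] ext [0.009 0.007 0.009]
scene key 97 px [288.4 231.2] mean [0.536 0.119 0.091] mid [0.534 0.118 0.09 ] ext [0.026 0.027 0.01 ]
scene key 136 px [314.9 248.7] mean [0.547 0.198 
[... 224 characters left out ...]
0.641 -0.165  0.123] ext [0.045 0.047 0.011]
scene hub 12 px [207.9 198.4] mean [ 0.589 -0.083  0.125] mid [ 0.588 -0.084  0.125] ext [0.004 0.006 0.012]
scene post 49 px [208.7 189.1] mean [ 0.586 -0.08   0.153] mid [ 0.584 -0.083  0.151] ext [0.013 0.014 0.02 ]
scene arm 22 px [180.3 189.9] mean [ 0.584 -0.19   0.102] mid [ 0.584 -0.192  0.102] ext [0.009 0.01  0.015]
scene arm 292 px [189.9 205.3] mean [ 0.617 -0.12   0.104] mid [ 0.618 -0.128  0.102] ext [0.09  0.113 0.017]
scene arm 129 px [149.6 212.1] mean [ 0.691 -0.184  0.099] mid [ 0.688 -0.186  0.098] ext [0.044 0.048 0.008]
scene arm 6 px [166.  212.3] mean [ 0.664 -0.156  0.095] mid [ 0.663 -0.157  0.095] ext [0.007 0.008 0.001]
```

Candidates: three look-alike valve stands in the top picture at hubs (295,131), (358,195) and (342,288). Farthest left (largest y, -0.166 against about -0.34 and -0.29) is the one at (295,131), with its post at (268,147). In the crop the keys read square (151,156), bar (176,161), round (202,165). The hub–post distance is 0.100 m, the keys are 0.080 m apart and 0.090 m high, as they should be.

```bash
cat > rel.py <<'E'
from h import *
from scipy.spatial.transform import Rotation as Ro
def rot():
    w,x,y,z=bot.get_obs()["tool_rot"]; return Ro.from_quat([x,y,z,w])
def rel(P,yaw=None):
    o=bot.get_obs(); R=rot(); d=R.inv().apply(np.array(P)-o["eef_pos"])*100
    rv=np.zeros(3)
    if yaw is not None:
        c,s=np.cos(yaw),np.sin(yaw); T=Ro.from_matrix(np.array([[c,s,0],[s,-c,0],[0,0,-1.]]))
        rv=(R.inv()*T).as_rotvec()
    return np.round(d,2),np.round(rv,3)
def st():
    o=bot.get_obs(); R=rot().as_matrix(); print("t",round(o["t"],2),"p",np.round(o["eef_pos"],4),"xyaw",round(np.degrees(np.arctan2(R[1,0],R[0,0])),1),"F",np.round(o["contact_force"],1),"w",round(o["gripper_width"],3),"q",np.round(o["q"],2))
E
python3 - <<'E'
from rel import *
st(); print(rel((.533,.117,.2),0.0)); print(rel((.533,.117,.115),0.0))
E
```

```text
t 0.8 p [0.2122 0.6408 0.2313] xyaw 71.7 F [ 0.2 -0.1  0.3] w 0.998 q [-1.36  0.48  0.02  1.56 -0.01  1.11 -0.08]
(array([-39.64,  46.92,   3.13]), array([-0.   , -0.   ,  1.251]))
(array([-39.64,  46.92,  11.63]), array([-0.   , -0.   ,  1.251]))
```

```bash
python3 -m creep '[[[-4,4.7,0,0,0,0.12,0],[-8,9.4,0,0,0,0.25,0],[-12,14.1,0,0,0,0.37,0],[-16,18.8,0.5,0,0,0.5,0],[-20,23.5,1,0,0,0.62,0],[-24,28.2,1.5,0,0,0.75,0],[-28,33,2,0,0,0.87,0],[-32,37.7,2.5,0,0,1,0],[-36,42.4,3,0,0,1.12,0],[-39.6,46.9,3.1,0,0,1.25,0]]]' 40; python3 - <<'E'
from rel import *
st(); print(rel((.533,.117,.1),0.0))
E
```

```text
t: 2.05
eef_pos: [0.5337, 0.1155, 0.2004]
tool_rot: [-0.0, 1.0, -0.002, 0.0]
contact_force: [1.1, 0.7, 0.4]
gripper_width: -0.0
t 2.05 p [0.5337 0.1155 0.2004] xyaw -0.2 F [1.1 0.7 0.4] w -0.0 q [-0.72  0.32  0.48  1.92 -0.18  0.94 -0.15]
(array([-0.07, -0.15, 10.04]), array([-0.   , -0.   , -0.003]))
```

```bash
python3 -m creep '[[[0,-0.1,3,0,0,0,0],[0,-0.1,6,0,0,0,0],[0,-0.1,8.5,0,0,0,0],[0,-0.1,10,0,0,0,0],[0,-0.1,10,0,0,0,0]]]'; python3 - <<'E'
from rel import *
st(); print(rel((.533,.117,.085),0.0))
p,d=bot.read_camera("scene"); zoom(p,210,130,200,150,4,"pics/pre.png")
p,d=bot.read_camera("top"); zoom(p,120,70,130,130,4.5,"pics/pret.png")
E
```

```text
t: 2.68
eef_pos: [0.5324, 0.1183, 0.0997]
tool_rot: [0.0, 1.0, 0.001, -0.001]
contact_force: [-0.0, 0.0, 0.6]
gripper_width: 0.001
t 2.67 p [0.5324 0.1183 0.0997] xyaw 0.1 F [-0.   0.   0.6] w 0.001 q [-0.66  0.46  0.42  2.   -0.27  0.73 -0.08]
(array([0.06, 0.13, 1.47]), array([0.001, 0.001, 0.001]))
```

View pics/pre.png

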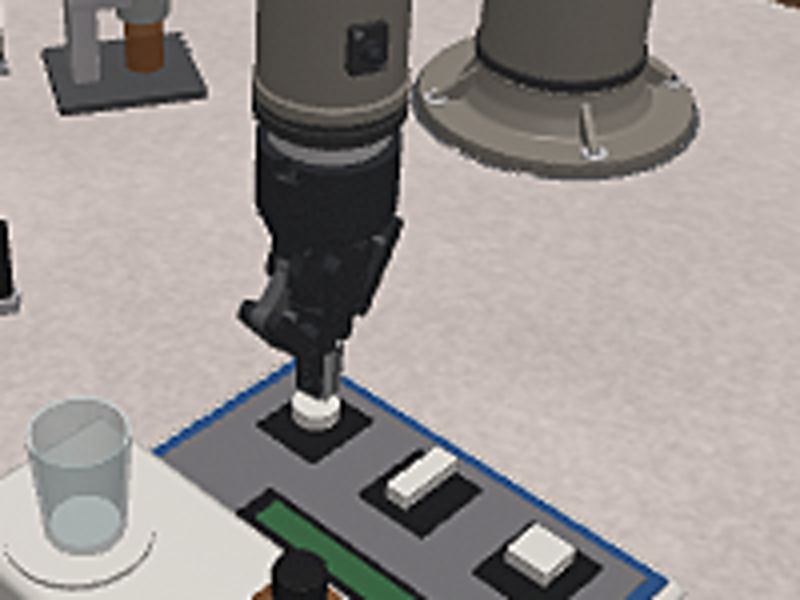

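The closed fingertips stand centred just above the round cap (about (318,400) in the crop), well clear of the bar at (425,478). Pressing.

```bash
python3 -m creep '[[[0,0,0.6,0,0,0,0],[0,0,0.9,0,0,0,0],[0,0,1.2,0,0,0,0],[0,0,1.5,0,0,0,0],[0,0,1.6,0,0,0,0],[0,0,1.6,0,0,0,0]]]'; python3 -c "
from rel import *; st()"
```

```text
t: 3.52
eef_pos: [0.5331, 0.1186, 0.085]
tool_rot: [-0.0, 1.0, 0.0, 0.0]
contact_force: [-3.0, 0.3, 11.0]
gripper_width: -0.0
t 3.52 p [0.5331 0.1186 0.085 ] xyaw 0.1 F [-3.   0.3 11. ] w -0.0 q [-0.65  0.48  0.41  2.01 -0.29  0.7  -0.06]
```

11 N at z = 0.085: bottomed out. I press one millimetre more to be sure, then release.

```bash
python3 -m creep '[[[0,0,0.1,0,0,0,0],[0,0,0.1,0,0,0,0]]]'; python3 -m creep '[[[0,0,-0.7,0,0,0,0],[0,0,-2,0,0,0,0],[0,0,-4,0,0,0,0],[0,0,-4,0,0,0,0]]]'; python3 - <<'E'
from rel import *
st(); print(rel((.5445,.1955,.1),0.0))
E
```

```text
t: 3.78
eef_pos: [0.5332, 0.1186, 0.0849]
tool_rot: [-0.001, 1.0, 0.0, 0.0]
contact_force: [-5.9, -0.3, 20.3]
gripper_width: -0.0
t: 4.28
eef_pos: [0.534, 0.1186, 0.1247]
tool_rot: [-0.0, 1.0, 0.0, 0.001]
contact_force: [0.8, 0.2, 0.5]
gripper_width: 0.002
t 4.28 p [0.534  0.1186 0.1247] xyaw 0.0 F [0.8 0.2 0.5] w 0.002 q [-0.68  0.42  0.44  1.99 -0.25  0.78 -0.09]
(array([ 1.05, -7.69,  2.48]), array([-0.001, -0.003,  0.001]))
```

```bash
python3 -m creep '[[[0.3,-2.5,0,0,0,0,0],[0.7,-5.2,0,0,0,0,0],[1.05,-7.7,0,0,0,0,0],[1.05,-7.7,1.2,0,0,0,0],[1.05,-7.7,2.4,0,0,0,0],[1.05,-7.7,2.4,0,0,0,0]]]'; python3 - <<'E'
from rel import *
p,d=bot.read_camera("scene"); zoom(p,210,130,200,150,4,"pics/preb.png")
st(); print(rel((.5445,.1955,.085),0.0))
E
```

```text
t: 5.03
eef_pos: [0.5423, 0.1936, 0.0977]
tool_rot: [0.001, 1.0, -0.0, -0.001]
contact_force: [0.7, -0.2, -0.3]
gripper_width: -0.0
t 5.08 p [0.5429 0.1939 0.0985] xyaw -0.0 F [-1.3  0.8  0.1] w 0.001 q [-0.76  0.51  0.41  1.93 -0.28  0.77 -0.2 ]
(array([ 0.17, -0.16,  1.35]), array([ 0.001,  0.002, -0.001]))
```

View pics/preb.png

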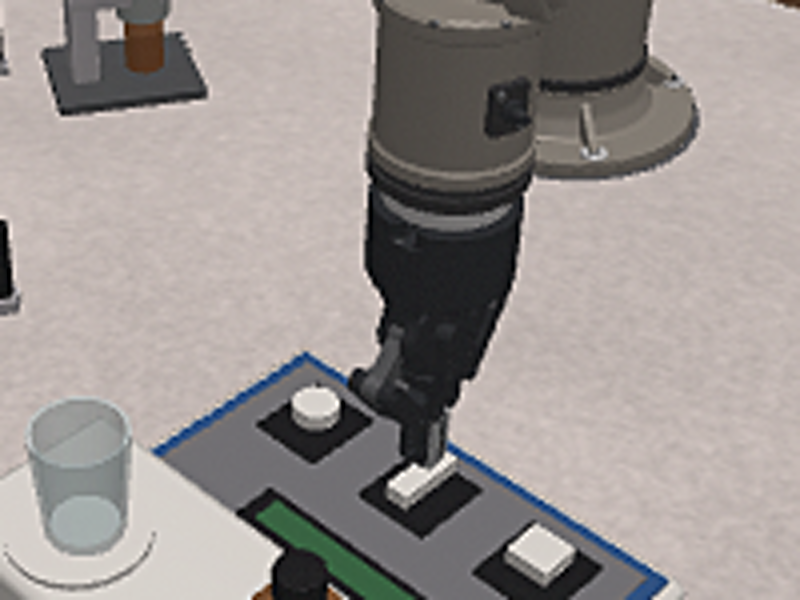

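The round key is back up at (316,405), and the tips are just above the bar at (425,470). Pressing the bar.

```bash
python3 -m creep '[[[0.1,-0.1,0.4,0,0,0,0],[0.1,-0.1,0.8,0,0,0,0],[0.1,-0.1,1.2,0,0,0,0],[0.1,-0.1,1.5,0,0,0,0],[0.1,-0.1,1.6,0,0,0,0],[0.1,-0.1,1.6,0,0,0,0]]]'; python3 -c "
from rel import *; st()"
```

```text
t: 5.82
eef_pos: [0.5448, 0.1964, 0.0849]
tool_rot: [-0.001, 1.0, 0.0, 0.0]
contact_force: [-5.3, -1.8, 16.8]
gripper_width: 0.001
t 5.83 p [0.5448 0.1964 0.0849] xyaw 0.0 F [-5.3 -1.8 16.8] w 0.001 q [-0.76  0.53  0.4   1.93 -0.3   0.74 -0.19]
```

```bash
python3 -m creep '[[[0,0,-1.2,0,0,0,0],[0,0,-4,0,0,0,0],[0,0,-8,0,0,0,0],[0,0,-12,0,0,0,0],[0,0,-12,0,0,0,0]]]'; python3 - <<'E'
from rel import *
p,d=bot.read_camera("scene"); zoom(p,120,130,270,200,2.9,"pics/up.png")
st(); a=np.radians(34); print(rel((.583,-.083,.205),a))
E
```

```text
t: 6.45
eef_pos: [0.5462, 0.1971, 0.2064]
tool_rot: [-0.002, 1.0, 0.0, 0.003]
contact_force: [-0.5, -0.6, -0.8]
gripper_width: -0.002
t 6.5 p [0.5449 0.1968 0.2045] xyaw 0.1 F [ 0.  -1.2  0.1] w 0.006 q [-0.82  0.37  0.47  1.84 -0.2   0.97 -0.26]
(array([ 3.78, 27.99, -0.09]), array([-0.001, -0.003, -0.592]))
```

View pics/up.png

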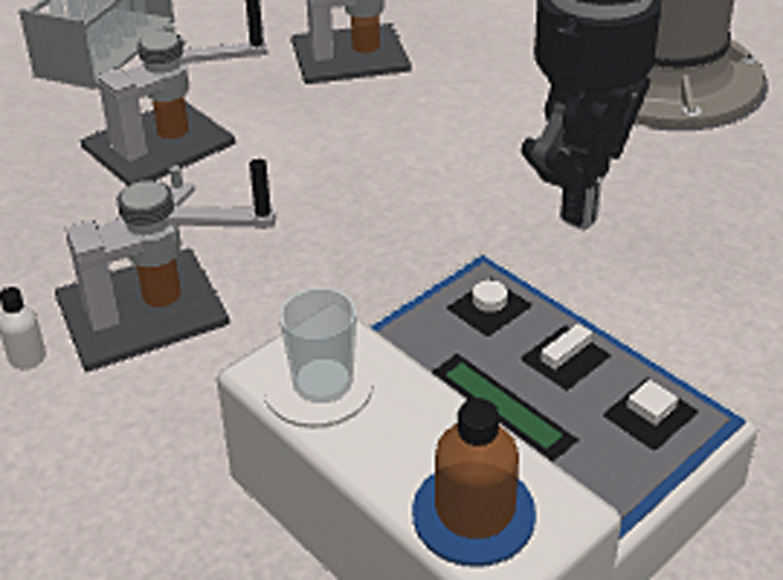

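All three keys stand up again; the beaker and the bottle are in place. Moving over the post with the fingers opening.

```bash
python3 -m creep '[[[0.5,4,0,0,0,-0.08,0],[1,8,0,0,0,-0.17,0.5],[1.5,12,0,0,0,-0.25,1],[2,16,0,0,0,-0.34,1],[2.6,20,0,0,0,-0.42,1],[3.2,24,0,0,0,-0.5,1],[3.8,28,0,0,0,-0.59,1],[3.8,28,0,0,0,-0.59,1]]]'; python3 - <<'E'
from rel import *
p,d=bot.read_camera("top"); zoom(p,230,80,120,100,6,"pics/ot.png")
p,d=bot.read_camera("scene"); zoom(p,120,80,150,150,4,"pics/os.png")
st(); a=np.radians(34); print(rel((.583,-.083,.12),a))
E
```

```text
t: 7.5
eef_pos: [0.5815, -0.0878, 0.202]
tool_rot: [0.001, 0.957, 0.288, -0.001]
contact_force: [0.3, 0.6, 0.0]
gripper_width: 1.001
t 7.6 p [ 0.5818 -0.0832  0.202 ] xyaw 33.8 F [-0.7  0.5 -0.2] w 1.003 q [-0.29  0.38  0.42  1.82 -0.19  0.98  0.8 ]
(array([0.13, 0.06, 8.19]), array([-0.002,  0.002, -0.004]))
```

View pics/os.png

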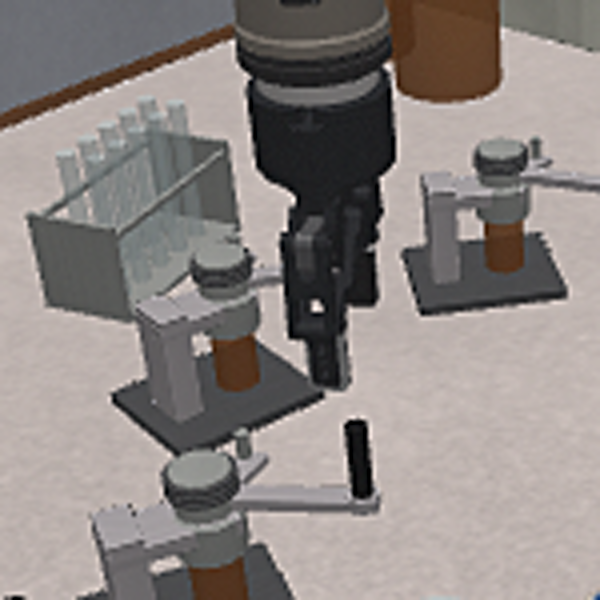

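View pics/ot.png

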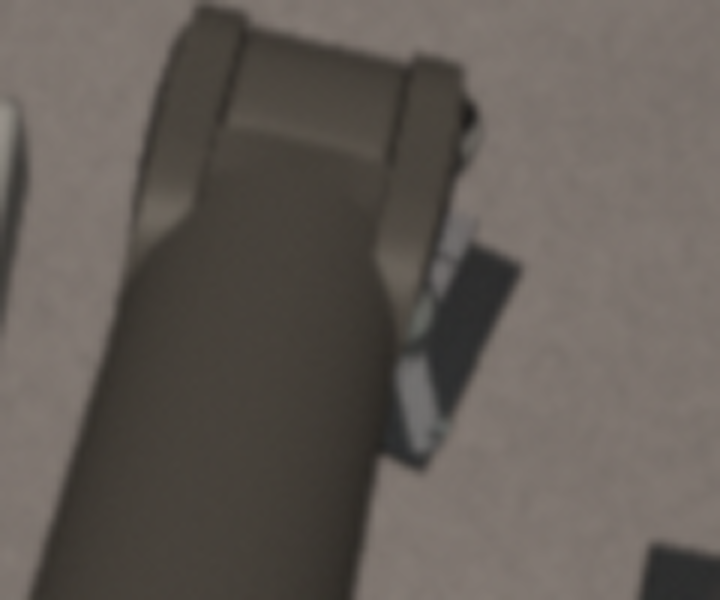

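```bash
python3 -m creep '[[[0.1,0.05,2.5,0,0,0,1],[0.1,0.05,4.5,0,0,0,1],[0.1,0.05,4.5,0,0,0,1]]]'; python3 - <<'E'
from rel import *
p,d=bot.read_camera("scene"); zoom(p,150,120,100,100,6,"pics/os2.png")
st(); a=np.radians(34); print(rel((.583,-.083,.12),a)); o=bot.get_obs()["eef_pos"]
R=rot().as_matrix()
print([np.round((proj("scene",P)-[150,120])*6) for P in [(.583,-.083,.159),o-R[:,2]*.013+R[:,0]*.0425,o-R[:,2]*.013-R[:,0]*.0425]])
E
```

```text
t: 7.98
eef_pos: [0.5822, -0.0812, 0.1563]
tool_rot: [-0.001, 0.956, 0.292, -0.002]
contact_force: [0.4, -0.2, 0.0]
gripper_width: 1.003
t 8.03 p [ 0.5832 -0.0817  0.1575] xyaw 34.0 F [ 0.3 -0.4  0. ] w 1.0 q [-0.28  0.44  0.4   1.86 -0.22  0.89  0.82]
(array([-0.08,  0.1 ,  3.75]), array([-0.002,  0.002, -0.001]))
[array([351., 396.]), array([331., 436.]), array([369., 315.])]
```

View pics/os2.png

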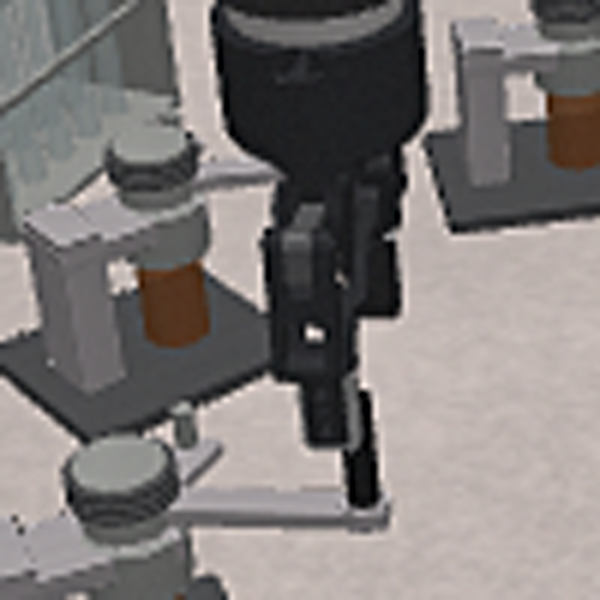

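The post (about (362,440) in the crop) stands between the fingers' planes. Going down the rest of the way, then closing.

```bash
python3 -m creep '[[[-0.05,0.1,2,0,0,0,1],[-0.05,0.1,3.8,0,0,0,1],[-0.05,0.1,3.8,0,0,0,1]]]'; python3 - <<'E'
from rel import *
p,d=bot.read_camera("scene"); zoom(p,150,120,100,100,6,"pics/os3.png")
st()
E
```

```text
t: 8.4
eef_pos: [0.583, -0.0839, 0.1192]
tool_rot: [-0.0, 0.957, 0.291, -0.001]
contact_force: [-0.1, 0.6, 0.1]
gripper_width: 0.999
t 8.45 p [ 0.5836 -0.0842  0.1201] xyaw 33.9 F [-0.4  0.3 -0.1] w 1.006 q [-0.25  0.49  0.38  1.88 -0.24  0.82  0.85]
```

View pics/os3.png

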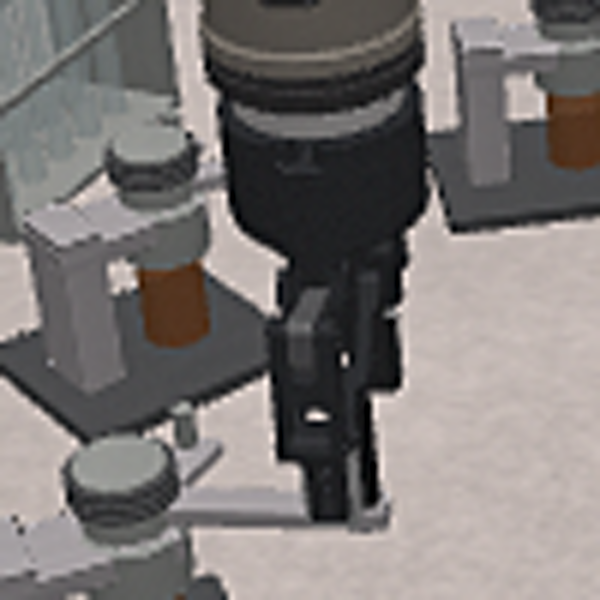

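```bash
python3 -m creep '[[[0,0,0,0,0,0,0.6],[0,0,0,0,0,0,0.3],[0,0,0,0,0,0,0],[0,0,0,0,0,0,0],[0,0,0,0,0,0,0],[0,0,0,0,0,0,0]]]' 60; python3 - <<'E'
from rel import *
p,d=bot.read_camera("scene"); zoom(p,150,120,100,100,6,"pics/os4.png")
st()
E
```

```text
t: 9.2
eef_pos: [0.5832, -0.0849, 0.1206]
tool_rot: [-0.0, 0.957, 0.291, -0.001]
contact_force: [-4.1, -0.8, 5.1]
gripper_width: 0.147
t 9.25 p [ 0.5832 -0.0849  0.1206] xyaw 33.8 F [-4.6 -1.1  5.2] w 0.14 q [-0.25  0.49  0.39  1.88 -0.24  0.82  0.85]
```

View pics/os4.png

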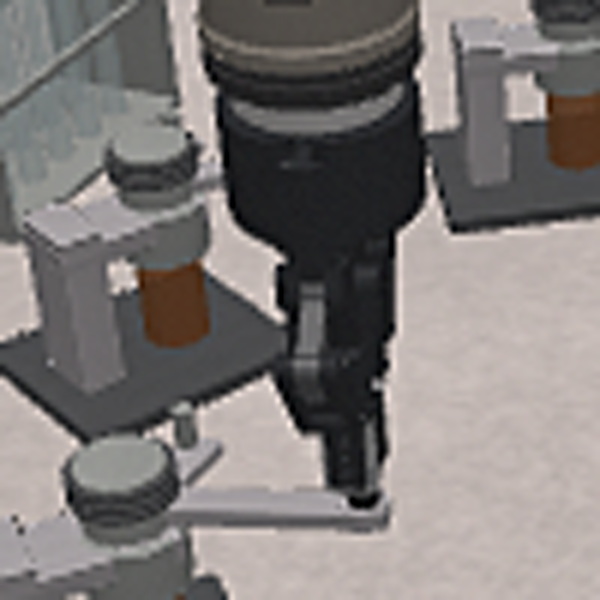

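Opening 12–14 mm: the post is held. Swinging along the arc in two parts.

```bash
python3 -m creep '[[[-1.19,0.07,0,0,0,-0.12,0],[-2.35,0.28,0,0,0,-0.24,0],[-3.49,0.63,0,0,0,-0.36,0],[-4.57,1.12,0,0,0,-0.48,0],[-5.59,1.73,0,0,0,-0.6,0],[-5.59,1.73,0,0,0,-0.6,0]]]'; python3 - <<'E'
from rel import *
p,d=bot.read_camera("scene"); zoom(p,130,110,120,120,5,"pics/sw1.png")
st(); d=bot.get_obs()["eef_pos"][:2]-[.639,-.166]; print(np.hypot(*d),np.degrees(np.arctan2(d[1],d[0]))%360)
E
```

```text
t: 10.0
eef_pos: [0.5478, -0.1298, 0.1207]
tool_rot: [0.0, 0.828, 0.56, 0.001]
contact_force: [1.7, 3.0, 2.0]
gripper_width: 0.143
t 10.05 p [ 0.548  -0.1293  0.1206] xyaw 68.1 F [1.2 2.3 1.8] w 0.148 q [-0.07  0.43  0.24  1.94 -0.15  0.78  1.44]
0.09811372350975381 158.0059946579515
```

View pics/sw1.png

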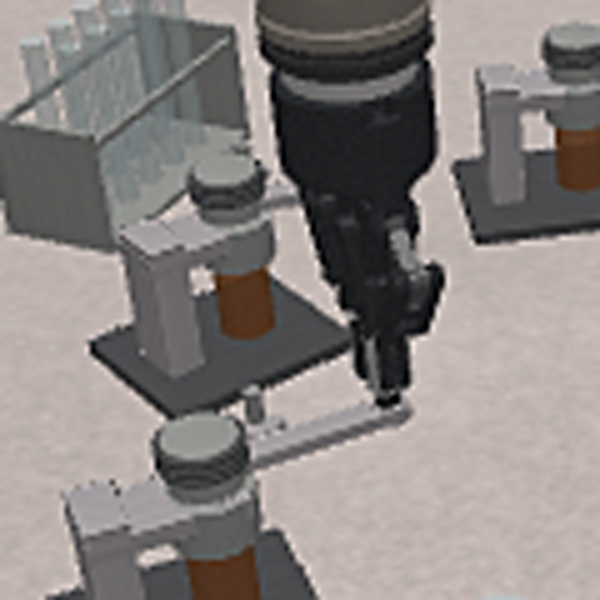

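```bash
python3 -m creep '[[[-1.19,0.07,0,0,0,-0.12,0],[-2.35,0.28,0,0,0,-0.24,0],[-3.49,0.63,0,0,0,-0.36,0],[-4.57,1.12,0,0,0,-0.48,0],[-5.1,1.4,0,0,0,-0.54,0],[-5.1,1.4,0,0,0,-0.54,0]]]'; python3 - <<'E'
from rel import *
p,d=bot.read_camera("scene"); zoom(p,130,110,120,120,5,"pics/sw2.png")
st(); d=bot.get_obs()["eef_pos"][:2]-[.639,-.166]; print(np.hypot(*d),np.degrees(np.arctan2(d[1],d[0]))%360)
E
```

```text
t: 10.8
eef_pos: [0.5421, -0.1812, 0.1206]
tool_rot: [-0.0, 0.649, 0.761, 0.001]
contact_force: [1.6, 4.6, 3.4]
gripper_width: 0.151
t 10.85 p [ 0.5421 -0.1811  0.1206] xyaw 99.1 F [1.2 4.2 4. ] w 0.148 q [ 0.12  0.44  0.12  1.91 -0.07  0.79  2.01]
0.09809240810294859 188.85969803637974
```

View pics/sw2.png

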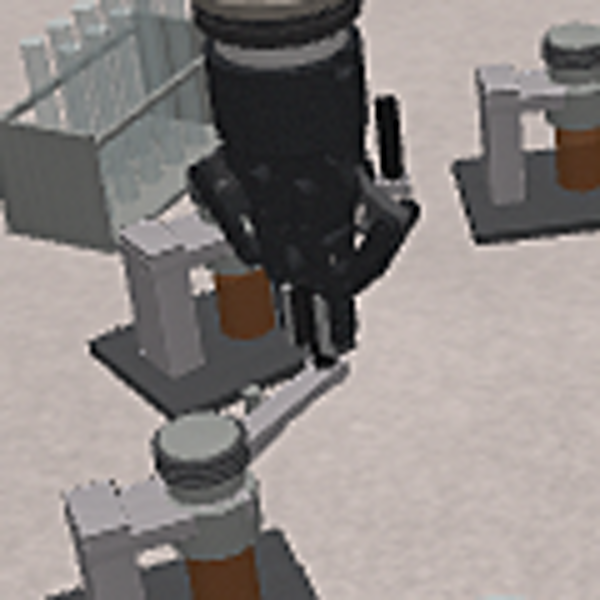

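About 4° short of the stop; pushing on in small steps while watching the force.

```bash
python3 -m creep '[[[-0.3,0,0,0,0,-0.03,0],[-0.5,0.01,0,0,0,-0.05,0],[-0.5,0.01,0,0,0,-0.05,0]]]'; python3 -m creep '[[[-0.2,0,0,0,0,-0.02,0],[-0.2,0,0,0,0,-0.02,0]]]';  python3 - <<'E'
from rel import *
st(); d=bot.get_obs()["eef_pos"][:2]-[.639,-.166]; print(np.hypot(*d),np.degrees(np.arctan2(d[1],d[0]))%360)
E
```

```text
t: 11.22
eef_pos: [0.5429, -0.1861, 0.1205]
tool_rot: [0.0, 0.629, 0.777, 0.001]
contact_force: [1.5, 5.1, 4.3]
gripper_width: 0.147
t: 11.48
eef_pos: [0.5434, -0.188, 0.1206]
tool_rot: [0.0, 0.621, 0.783, 0.001]
contact_force: [2.1, 5.2, 4.0]
gripper_width: 0.148
t 11.47 p [ 0.5434 -0.188   0.1206] xyaw 103.2 F [2.1 5.2 4. ] w 0.148 q [ 0.14  0.44  0.11  1.9  -0.06  0.8   2.08]
0.09808807929308802 192.95013675322056
```

```bash
python3 -m creep '[[[-0.2,0,0,0,0,-0.02,0],[-0.2,0,0,0,0,-0.02,0]]]'; python3 -m creep '[[[-0.2,0,0,0,0,-0.01,0],[-0.2,0,0,0,0,-0.01,0]]]';  python3 - <<'E'
from rel import *
st(); d=bot.get_obs()["eef_pos"][:2]-[.639,-.166]; print(np.hypot(*d),np.degrees(np.arctan2(d[1],d[0]))%360)
E
```

```text
t: 11.72
eef_pos: [0.5437, -0.1895, 0.1206]
tool_rot: [-0.0, 0.613, 0.79, 0.001]
contact_force: [1.1, 6.4, 5.1]
gripper_width: 0.145
t: 11.98
eef_pos: [0.5438, -0.1897, 0.1205]
tool_rot: [-0.001, 0.609, 0.793, 0.001]
contact_force: [-2.0, 10.0, 7.5]
gripper_width: 0.15
t 11.97 p [ 0.5438 -0.1897  0.1205] xyaw 104.9 F [-2.  10.   7.5] w 0.15 q [ 0.15  0.45  0.1   1.9  -0.06  0.8   2.12]
0.0981075844184523 193.99741491773867
```

The motion has stopped (0.2 mm for 2 mm commanded) and the force is rising: it is at the stop. One small extra push, then a check.

```bash
python3 -m creep '[[[-0.1,0,0,0,0,0,0],[-0.1,0,0,0,0,0,0],[-0.1,0,0,0,0,0,0]]]' 60;  python3 - <<'E'
from rel import *
p,d=bot.read_camera("scene"); zoom(p,130,110,120,120,5,"pics/end.png"); cv2.imwrite("pics/endf.png",p)
st(); d=bot.get_obs()["eef_pos"][:2]-[.639,-.166]; print(np.hypot(*d),np.degrees(np.arctan2(d[1],d[0]))%360)
E
```

```text
t: 12.35
eef_pos: [0.5438, -0.1899, 0.1205]
tool_rot: [-0.002, 0.609, 0.793, 0.001]
contact_force: [-2.0, 12.1, 9.5]
gripper_width: 0.146
t 12.4 p [ 0.5438 -0.1898  0.1205] xyaw 105.0 F [-2.2 11.9  9.3] w 0.151 q [ 0.15  0.45  0.1   1.9  -0.06  0.8   2.12]
0.09813375792148409 194.06507168178828
```

View pics/end.png

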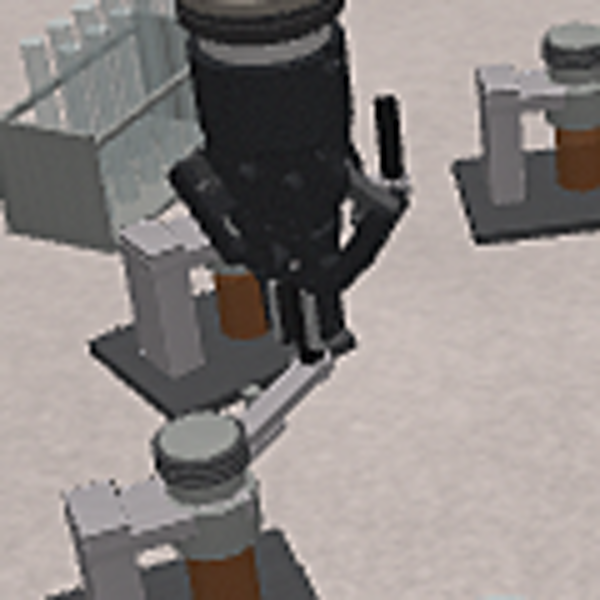

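View pics/endf.png

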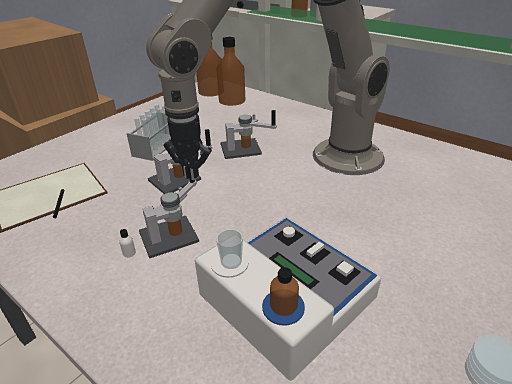

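```bash
python3 -c "
from rel import *
st(); bot.hand_in(); st()"
```

```text
t 12.4 p [ 0.5438 -0.1898  0.1205] xyaw 105.0 F [-2.2 11.9  9.3] w 0.151 q [ 0.15  0.45  0.1   1.9  -0.06  0.8   2.12]
the job is handed in; nothing more can be done
the job is handed in; nothing more can be done
```

The valve purge is done and handed in at t = 12.4 s, with the fingers still holding the purge arm against its stop.

- **Keys:** I pressed the round key fully down (tip at z = 0.085 m, up to about 20 N) and released it, then did the same with the bar key (z = 0.085 m, about 17 N). Later pictures show all three keys standing up. The square key was never touched. There was no direct reading of key travel, so "fully down" rests on the tip height and the force.
- **Purge arm:** I gripped the post of the leftmost stand with 60 N and swung it counter-clockwise from about 124° to 194° in world angle, against an expected 193°. Over the last commanded 3 mm it moved only about 0.4 mm while the sideways force rose from about 6 to 12 N. The picture shows the bar at the stop pin with the post between the pads.
- **Other objects:** The last scene picture shows the reagent bottle, beaker and dropper bottle where they were.

No check failed. The only small disagreements were 1° in the end angle, which is within the calibration error, and a steady upward force of about 9 N on the fingers at the end.

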